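# Zero the label counter, then hold the unwinder's tension arm open for threading

## Robot

A 6-joint arm with a two-finger parallel gripper is mounted at the origin on a cart in front of the work surface, level with it; the furniture and walls round the work are solid. World frame = base frame: x ahead of the robot, y to its left, z up, the work surface at z = 0. Lengths are in m, angles in rad, forces in N, time in s.
With the tool pointing down it reaches from about 0.3 to 0.875 m from the base axis. Payload 6.4 kg.
Tool frame: the origin (TCP) lies on the front face of the gripper's body, between the roots of the fingers; the fingertips stand 73 mm ahead of it and the grasp point (between the pads) lies ctrl.pinch_z ahead of it (ctrl.pinch_z is the distance from the TCP to the grasp point, in m); z points along the fingers, x is the direction in which the jaws open and shut, and the axes are right-handed (so a half turn about z gives the same grasp; the last joint's range is limited). The gripper opens to 85 mm and grips with 20 to 120 N. Pads are 22 mm wide; open, the fingers measure 114 mm over their backs; the gripper's body (76 mm by 85 mm) begins 54 mm behind the grasp point. The pads swing forward as they close: fully open they stand 13 mm farther back than shut.
Start: joints at [-1.458, 0.181, 1.607, -0, 1.354, -0.206], TCP at [0.18, -0.546, 0.304] pointing down, gripper open.
Joint ranges: [-2.99, 2.99], [-0.89, 2.07], [0.3, 2.58], [-1.14, 4.28], [0, 2.63], [-3.12, 3.12]. Speed limits (rad/s): [2.57, 2.57, 3.01, 3.14, 3.14, 3.14].

## Interface

Orientations are given as a unit quaternion [w, x, y, z].
In Python, from bench import ctrl gives the robot as it stands.
- The arm moves only by the tool move_arm, never from a script. Its argument "rows" is text: rows parted by semicolons, each of 7 numbers parted by spaces: the shift along the tool's x, y, z in cm, then the turn, a rotation vector about the tool's x, y, z in degrees, then the opening, from 0 (shut) to 1 (fully open). In form: x y z rx ry rz grip; .... A call has 1 to 20 rows; each row shifts and turns the commanded pose from where the row before left it, along the tool's axes as they then stand; what a row does not reach is not made up. A row lasts 1/10 s, in which the tool goes at most 50 mm and 8.59 degrees, less where a joint would pass 70% of its speed; a pose out of reach is approached as far as the arm can. A call with a gripper value outside its range is refused whole. The fingers move at their own pace and stop on an object; the grip force is fixed at half the most. Time passes only in rows, so rows that do not move let the fingers close. It gives the time, the measured TCP pose, the force and the opening at its end, in the units of the state.
- ctrl.get_obs(): the state, without advancing time (a new reading comes with each control period).
- ctrl.camera(name): name is "scene" or "side" or "wrist"; returns a dict with "color" (384x512x3 uint8, blue, green, red), "fx", "fy", "cx", "cy" (pixels), "rvec" (rotation vector, rad) and "tvec" (3), from world to camera coordinates, as OpenCV has them. Camera axes: x right, y down, z forward; pixel columns grow to the right and rows downward; lengths in m; the calibration is good to about 2 mm. A picture is of the moment at which its call begins. There is no depth.
- ctrl.hand_in(): hands the job in, once; it reports no verdict.
Trained networks look in the newest picture that a camera, given by its name, has taken for a name from the list of things; names that differ only in an ending like _2 or _b are one class to them, and where a whole thing is asked for, a point or a joint stands for the part that bears it (a point fixed in the world has none). Each returns a list of dicts, best first, with "confidence" (0 to 1); they miss things now and then, are a little off and sometimes report something else, mostly with a low value. They report only what shows in the picture. A call takes as long as a camera call.
- ctrl.look_for(camera, query): "bbox" ([left, top, right, bottom] in pixels, round what is visible of it).
- ctrl.trace(camera, query): "region" (384x512 bool, what is visible of it) and "bbox" ([left, top, right, bottom] in pixels, round what is visible of it).
The state is a dict: "time_s": time; "q": joint angles; "dq": joint speeds; "joint_efforts": joint torques, N m; "eef_pos": TCP position; "eef_rot": TCP orientation; "wrist_force": force on the tool from outside, world axes, zero at the start; "torque": the same for the moment, N m; "opening": opening from 0.0 (shut) to 1.0 (fully open).
Only numpy, scipy, OpenCV 4.12 (cv2) and the standard library are available. Lean on these libraries where they do the work, as an engineer would, in place of code of your own. Each camera call takes 0.05 s, during which the arm holds its last target.

## Task

I have just put a new roll of labels on the flat unwinder. First turn the black knob of its label counter back until the pointer stands at the red zero mark, and leave it there. Then take the sprung tension arm by the black grip post on its end, swing it forward, towards you, until it is against its stop, and finish while your fingers still hold it there (it springs back if let go), so that I can thread the strip; do not shift the loose things on the desk.

Things in the scene. Friction and masses are not known exactly. Their poses are not given: they have to be found in the camera images.
- unwinder: fixed label unwinder: grey deck 190 (x) x 290 (y) mm, top at z 22 mm. Origin under its centre, on the desk; -x is its front. On it: white roll of labels (92 mm across, top z 62 mm) at (22, 86) mm; counter at (-50, 22); tension arm's axis at (15, -25), its cap's top z 64 mm; guide rollers (26 mm across, top z 62 mm) at (72, 8) and (-66, -122); guide plate, as high, at (-83, -95).
- counter_knob (a joint): angle of the counter's reset knob and pointer, rad: 0 = pointer at the red zero mark; grows clockwise seen from above. It starts at 0.5 to 1.4, so turn it counter-clockwise to zero. Travel -0.6 to 4.5: zero is not an end stop. It stays where it is left (friction 0.06 N m).
- knob_grip (a point): middle of the reset knob's bar grip, on its upright axis, 78 mm above the desk. The black bar is 38 mm long, 14 mm wide, z 61 to 89 mm, on a round skirt 41 mm across (z 53 to 61 mm). The point turns with the knob: the bar lies along its x; the pointer (white line on the bar, short black needle below) is at the bar's -x end.
- zero_mark (a point): the red zero mark on the counter's white round face (63 mm across, z 52 mm), wider and longer than the black ticks (one every 0.26 rad): 27 mm from the knob's axis towards the unwinder's front (-x)
- swing (a joint): swing of the tension arm, rad: 0 = at rest, pointing 65 degrees to the right of the unwinder's +x; grows clockwise seen from above, the arm's end coming forward; 1.20 = against its stop. Always sprung towards 0: the force at the grip post rises evenly from 1.8 N at rest to 7.1 N at the stop.
- dancer_arm: the tension arm: dark steel bar with an aluminium roller (26 mm across, z 36 to 73 mm) on its end and the black grip post above the roller; it turns on an upright axis. Origin on that axis, 22 mm above the desk; its x points along the bar to the post, 90 mm from the axis.
- post_grip (a point): on the axis of the black grip post, 102 mm above the desk. The post is a round upright, 16 mm across, z 82 to 118 mm. It is fixed to the arm.
- pills: white pill bottle, loose, 45 mm across, 75 mm tall, beyond the masking tape; leave it
- tape_roll: roll of masking tape, loose, 98 mm across, 25 mm tall, to the right of the unwinder; leave it
- clips: blue paper-clip box, loose, 58 x 74 x 29 mm, to the right behind the pile of papers; leave it

How it is judged:
By the outcome, as a careful person would: the job done as asked, in the order asked, and still so for the second after the job is handed in, while the arm keeps its last pose, push and grip.
It also fails if it takes over 45 s, if anything falls off the work surface, if the arm or the gripper's body presses on something with over 40 N, if the wrist force passes 120 N, or if a joint passes its speed limit or range.

## Working session

There is one attempt and no reset: what is moved stays moved. The work goes in short steps, Python scripts to look and compute and a tool call to move; the robot and the scene stay as the last step left them, time stands still between calls to the robot, and variables do not carry over. Pictures are saved under pics/ and viewed, and the job is handed in when it is done.

Besides the shell and the picture viewer there is one more tool, called after "Call:" by a JSON object that holds its "op" and its "data". move_arm: Moves the arm, as the interface text tells. Its arguments: {"type":"object","properties":{"rows":{"type":"string"}},"required":["rows"]}

```bash
mkdir -p pics; ls
cat > h.py <<'E'
from bench import ctrl
import cv2, numpy as np
def P(c): 
    R,_=cv2.Rodrigues(np.array(c["rvec"],float)); K=np.array([[c["fx"],0,c["cx"]],[0,c["fy"],c["cy"]],[0,0,1]],float)
    return K,R,np.array(c["tvec"],float).reshape(3)
def proj(c,p):
    K,R,t=P(c); q=(R@np.asarray(p,float).reshape(-1,3).T).T+t; q=(K@q.T).T; return q[:,:2]/q[:,2:]
def ray(c,u,v,z):
    K,R,t=P(c); d=R.T@np.linalg.inv(K)@np.array([u,v,1.]); o=-R.T@t
    return o+d*(z-o[2])/d[2]
E
python3 - <<'E'
from h import *
print(ctrl.get_obs()); print(ctrl.pinch_z)
for n in ["scene","side","wrist"]:
    c=ctrl.camera(n); cv2.imwrite(f"pics/{n}0.png",c["color"])
    K,R,t=P(c); print(n,-R.T@t,K[0,0])
    for q in ["unwinder","counter_knob","knob_grip","zero_mark","dancer_arm","post_grip","pills","tape_roll","clips"]:
        print(q,[(np.round(d["bbox"]),round(d["confidence"],2)) for d in ctrl.look_for(n,q)[:2]])
E
```

```text
pics
{'time_s': 0.0, 'q': array([-1.45830675e+00,  1.81559824e-01,  1.60799637e+00, -2.76715879e-05,
        1.35381535e+00, -2.06288144e-01]), 'dq': array([-0.00069346,  0.00073526, -0.00026072,  0.00030092, -0.00022386,
        0.00137899]), 'joint_efforts': array([-9.71272784e-04, -4.44869900e+01, -3.51342058e+01, -4.12843683e-04,
        9.06792877e-03, -3.62164826e-05]), 'eef_pos': array([ 0.18017606, -0.54559102,  0.30297911]), 'eef_rot': array([-6.48633377e-04,  8.10373598e-01, -5.85912827e-01, -6.08745186e-04]), 'wrist_force': array([ 0.25675225,  0.32652001, -0.34366588]), 'torque': array([0.04160929, 0.03931159, 0.00299056]), 'opening': 0.9958319340772023}
0.0539
scene [-0.2614389   0.72054244  0.56475368] 372.5602978394453
unwinder [(array([141., 203., 257., 288.]), 0.96)]
counter_knob [(array([184., 236., 203., 259.]), 0.73), (array([139., 200., 256., 289.]), 0.29)]
knob_grip [(array([184., 240., 201., 257.]), 0.64)]
zero_mark [(array([136., 203., 255., 292.]), 0.8), (array([242., 210., 271., 229.]), 0.18)]
dancer_arm [(array([201., 205., 226., 249.]), 0.67)]
post_grip [(
[... 186 characters left out ...]
(array([242., 211., 271., 231.]), 0.57)]
side [ 0.57763746 -0.81784021  0.77929346] 407.52583741308547
unwinder [(array([194., 123., 270., 187.]), 0.75)]
counter_knob [(array([212., 125., 228., 145.]), 0.44)]
knob_grip [(array([216., 127., 226., 146.]), 0.65)]
zero_mark []
dancer_arm [(array([232., 146., 247., 172.]), 0.65)]
post_grip [(array([232., 147., 247., 175.]), 0.59)]
pills [(array([290., 183., 305., 192.]), 0.56)]
tape_roll [(array([233., 193., 272., 221.]), 0.91)]
clips [(array([268., 303., 297., 336.]), 0.78)]
wrist [ 0.24979136 -0.52279906  0.37472682] 340.7804384958097
unwinder []
counter_knob []
knob_grip []
zero_mark []
dancer_arm []
post_grip []
pills []
tape_roll []
clips []
```

Run:
```python
import cv2,numpy as np
a=cv2.imread("pics/scene0.png");b=cv2.imread("pics/side0.png")
A=cv2.resize(a[150:330,100:340],(800,600),interpolation=cv2.INTER_CUBIC)
B=cv2.resize(b[80:260,150:390],(800,600),interpolation=cv2.INTER_CUBIC)
cv2.imwrite("pics/sceneC.png",A);cv2.imwrite("pics/sideC.png",B)
```

```text
(no output)
```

View pics/scene0.png

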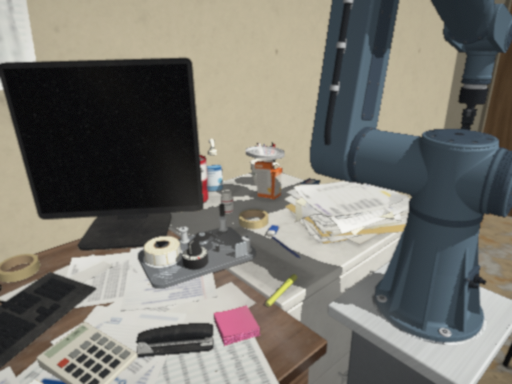

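View pics/side0.png

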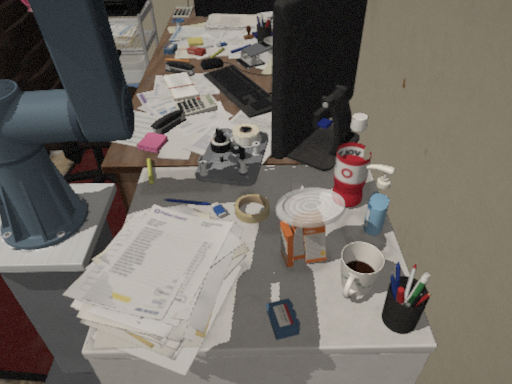

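```bash
sleep 0
```

```text
(no output)
```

View pics/sceneC.png

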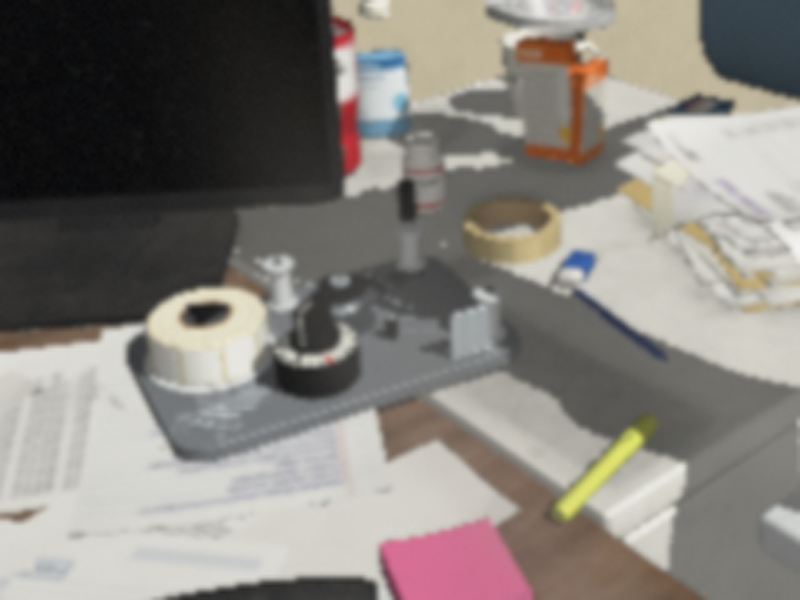

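View pics/sideC.png

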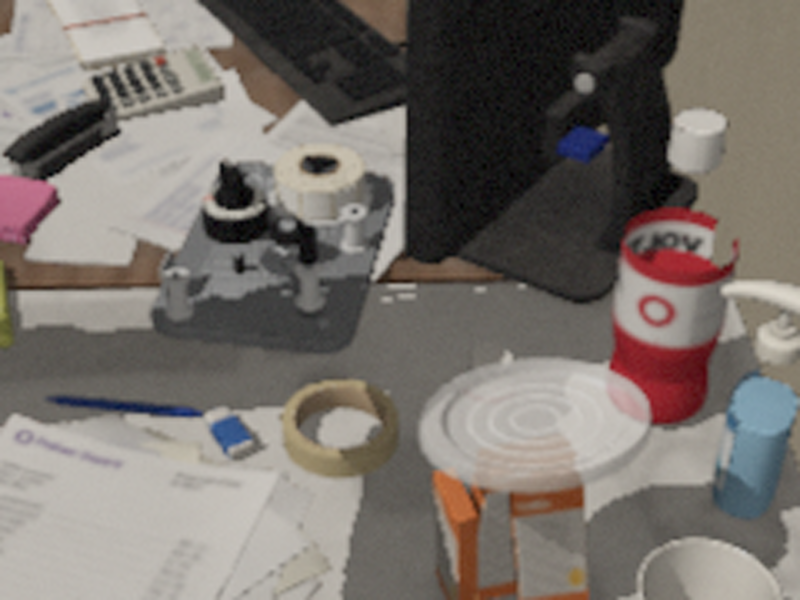

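```bash
cat > fit.py <<'E'
from h import *
from scipy.optimize import least_squares
a0=np.deg2rad(-65)
def L(th,x,y,z,yaw,X,Y): pass
M=dict(roll=(.022,.086,.062),r1=(.072,.008,.062),r2=(-.066,-.122,.062),zero=(-.077,.022,.052),
 post=(.015+.09*np.cos(a0),-.025+.09*np.sin(a0),.118),cap=(.015,-.025,.064),knob=(-.05,.022,.089))
def world(p,m): 
    m=np.atleast_2d(m);c,s=np.cos(p[2]),np.sin(p[2]); return np.c_[p[0]+c*m[:,0]-s*m[:,1],p[1]+s*m[:,0]+c*m[:,1],m[:,2]]
def fit(obs,p0):
    f=lambda p: np.concatenate([(proj(c,world(p,M[n]))[0]-uv) for c,n,uv in obs])
    r=least_squares(f,p0,loss="soft_l1"); return r.x,f(r.x).reshape(-1,2)
E
python3 - <<'E'
from fit import *
c=ctrl.camera("scene");s=ctrl.camera("side")
obs=[(c,"roll",(162.1,243.6)),(c,"post",(222,205)),(c,"zero",(198.7,257.7)),(c,"r1",(184,228.6)),(c,"r2",(246,238.5)),(c,"cap",(202,233.5)),
(s,"roll",(246,128.9)),(s,"r1",(255.6,143)),(s,"r2",(203,161.6)),(s,"post",(236.5,148)),(s,"knob",(219.3,129.5))]
p,r=fit(obs,[.65,-.1,0.])
print(p); print(np.round(r,1))
for k in M: print(k,world(p,M[k])[0])
E
```

```text
[ 0.50959062  0.27331829 -0.23898896]
[[-1.2 -0.4]
 [ 0.4 -0.7]
 [-1.9  0.2]
 [-0.4 -0.3]
 [ 0.2 -0.3]
 [-0.5 -0.1]
 [-0.6  0.6]
 [-0.8  0.9]
 [-3.   0.6]
 [ 2.6  0.5]
 [-0.7  0.6]]
roll [0.55132329 0.35166613 0.062     ]
r1 [0.58143798 0.26404704 0.062     ]
r2 [0.41658659 0.17040935 0.062     ]
zero [0.43998698 0.31292048 0.052     ]
post [0.53589212 0.15722486 0.118     ]
cap [0.51824627 0.24547804 0.064     ]
knob [0.46621958 0.30652902 0.089     ]
```

Run:
```python
from fit import *
c=ctrl.camera("scene");s=ctrl.camera("side")
for uv in [(80,248),(138,247),(205,208)]: print("scene",uv,ray(c,*uv,0).round(3),ray(c,*uv,.1).round(3))
for uv in [(272,153),(285,155),(327,166),(345,145),(272,0),(365,0)]: print("side",uv,[ray(s,*uv,z).round(3) for z in (0,.1,.3,.5)])
c=ctrl.camera("wrist"); K,R,t=P(c); print(R.T, K, -R.T@t)
o=ctrl.get_obs()
from scipy.spatial.transform import Rotation as Ro
q=o["eef_rot"]; T=Ro.from_quat([q[1],q[2],q[3],q[0]]).as_matrix(); print(T); print("cam in tool",T.T@(-R.T@t-o["eef_pos"]), T.T@R.T)
```

```text
scene (80, 248) [0.791 0.494 0.   ] [0.604 0.534 0.1  ]
scene (138, 247) [0.678 0.366 0.   ] [0.512 0.429 0.1  ]
scene (205, 208) [0.764 0.072 0.   ] [0.583 0.187 0.1  ]
side (272, 153) [array([0.639, 0.301, 0.   ]), array([0.631, 0.158, 0.1  ]), array([ 0.615, -0.129,  0.3  ]), array([ 0.6  , -0.417,  0.5  ])]
side (285, 155) [array([0.681, 0.289, 0.   ]), array([0.668, 0.147, 0.1  ]), array([ 0.641, -0.137,  0.3  ]), array([ 0.615, -0.421,  0.5  ])]
side (327, 166) [array([0.811, 0.224, 0.   ]), array([0.781, 0.09 , 0.1  ]), array([ 0.721, -0.177,  0.3  ]), array([ 0.661, -0.444,  0.5  ])]
side (345, 145) [array([0.89 , 0.342, 0.   ]), array([0.85 , 0.193, 0.1  ]), array([ 0.77 , -0.105,  0.3  ]), array([ 0.69 , -0.402,  0.5  ])]
side (272, 0) [array([0.719, 2.104, 0.   ]), array([0.701, 1.729, 0.1  ]), array([0.664, 0.979, 0.3  ]), array([0.628, 0.229, 0.5  ])]
side (365, 0) [array([1.34 , 2.071, 0.   ]), array([1.242, 1.7  , 0.1  ]), array([1.047, 0.959, 0.3  ]), array([0.851, 0.217, 0.5  ])]
[[ 3.12385282e-01 -9.08692871e-01 -2.76934472e-01]
 [-9.49955478e-01 -2.98768552e-01 -9.12246754e-02]
 [ 1.55901027e-04  2.91572665e-01 -9.56548669e-01]] [[340.7804385    0.         252.76156662]
 [  0.         340.7804385  189.60240765]
 [  0.           0.           1.        ]] [ 0.24979147 -0.52279923  0.37471818]
[[ 3.13433244e-01 -9.49610237e-01 -5.50468178e-06]
 [-9.49610236e-01 -3.13433244e-01 -2.32968796e-05]
 [ 2.03976051e-05  1.25293187e-05 -1.00000000e+00]]
cam in tool [-0.00027112 -0.07333333 -0.07081506] [[ 9.99999382e-01 -1.09493211e-03 -1.92095764e-04]
 [ 1.10336742e-03  9.56551702e-01  2.91560671e-01]
 [-1.35489610e-04 -2.91560703e-01  9.56552319e-01]]
```

```bash
cat > sim.py <<'E'
from h import *
from scipy.spatial.transform import Rotation as Ro
def pose(o=None):
    o=o or ctrl.get_obs(); q=o["eef_rot"]; return np.array(o["eef_pos"]),Ro.from_quat([q[1],q[2],q[3],q[0]])
def run(rows,pr=None):
    p,r=pr or pose()
    for row in rows.split(";"):
        v=np.array(row.split(),float); p=p+r.apply(v[:3]/100); r=r*Ro.from_rotvec(np.deg2rad(v[3:6]))
    return p,r
def show(pr):
    p,r=pr; x=r.as_matrix()[:,0]; z=r.as_matrix()[:,2]; print("tcp",p.round(4),"yaw",round(float(np.arctan2(x[1],x[0])),4),"z",z.round(4), "r",np.hypot(p[0],p[1]).round(3))
E
python3 - <<'E'
from sim import *
for a in ("-0.8 -4.5 0 0 0 -4.88 1","-0.9 -4.3 0 0 0 -5 0.6"):
  for n in (5,10,15,20): show(run(";".join([a]*n)))
E
```

```text
tcp [ 0.3588 -0.406   0.3039] yaw -0.8261 z [-0. -0. -1.] r 0.542
tcp [ 0.4635 -0.2048  0.3039] yaw -0.4003 z [-0. -0. -1.] r 0.507
tcp [0.4757 0.0218 0.3039] yaw 0.0256 z [-0. -0. -1.] r 0.476
tcp [0.3933 0.2331 0.3039] yaw 0.4515 z [-0. -0. -1.] r 0.457
tcp [ 0.347  -0.4057  0.3039] yaw -0.8157 z [-0. -0. -1.] r 0.534
tcp [ 0.4388 -0.208   0.3039] yaw -0.3793 z [-0. -0. -1.] r 0.486
tcp [0.4385 0.01   0.3039] yaw 0.057 z [-0. -0. -1.] r 0.439
tcp [0.3461 0.2075 0.3039] yaw 0.4933 z [-0. -0. -1.] r 0.403
```

Call:
{"op": "move_arm", "data": {"rows": "-0.8 -4.5 0 0 0 -4.9 0.6;-0.8 -4.5 0 0 0 -4.9 0.6;-0.8 -4.5 0 0 0 -4.9 0.6;-0.8 -4.5 0 0 0 -4.9 0.6;-0.8 -4.5 0 0 0 -4.9 0.6;-0.8 -4.5 0 0 0 -4.9 0.6;-0.8 -4.5 0 0 0 -4.9 0.6;-0.8 -4.5 0 0 0 -4.9 0.6;-0.8 -4.5 0 0 0 -4.9 0.6;-0.8 -4.5 0 0 0 -4.9 0.6;-0.8 -4.5 0 0 0 -4.9 0.6;-0.8 -4.5 0 0 0 -4.9 0.6;-0.8 -4.5 0 0 0 -4.9 0.6;-0.8 -4.5 0 0 0 -4.9 0.6;-0.8 -4.5 0 0 0 -4.9 0.6;-0.8 -4.5 0 0 0 -4.9 0.6;-0.8 -4.5 0 0 0 -4.9 0.6;-0.8 -4.5 0 0 0 -4.9 0.6;-0.8 -4.5 0 0 0 -4.9 0.6;-0.8 -4.5 0 0 0 -4.9 0.6"}}

```text
time_s: 3.75
eef_pos: [0.3897, 0.2346, 0.3042]
eef_rot: [-0.0, 0.973, 0.229, 0.0]
wrist_force: [0.4, 0.2, -0.9]
opening: 0.599
```

Run:
```python
from sim import *
show(pose()); print(ctrl.get_obs()["wrist_force"])
c=ctrl.camera("wrist"); cv2.imwrite("pics/wrist1.png",cv2.resize(c["color"],(800,600),interpolation=cv2.INTER_CUBIC))
for q in ["counter_knob","zero_mark","post_grip","tape_roll","unwinder"]:
        print(q,[(np.round(d["bbox"]),round(d["confidence"],2)) for d in ctrl.look_for("wrist",q)[:2]])
```

```text
tcp [0.3897 0.2346 0.3042] yaw 0.4619 z [ 9.e-04  4.e-04 -1.e+00] r 0.455
[ 0.3895304   0.24693485 -0.85986472]
counter_knob [(array([339., 107., 388., 163.]), 0.88)]
zero_mark [(array([227.,  12., 512., 286.]), 0.63), (array([265., 324., 323., 357.]), 0.33)]
post_grip [(array([346., 187., 381., 264.]), 0.65)]
tape_roll [(array([262., 326., 323., 358.]), 0.95)]
unwinder [(array([230.,   8., 512., 286.]), 0.6)]
```

View pics/wrist1.png

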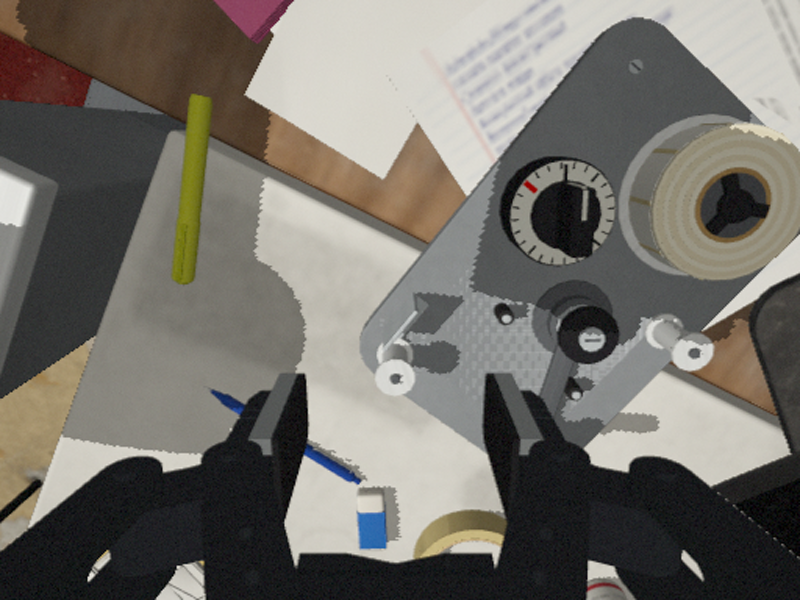

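Run:
```python
from sim import *
c=ctrl.camera("wrist"); a=c["color"][85:185,305:425]
cv2.imwrite("pics/w2.png",cv2.resize(a,(720,600),interpolation=cv2.INTER_CUBIC))
```

```text
(no output)
```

View pics/w2.png

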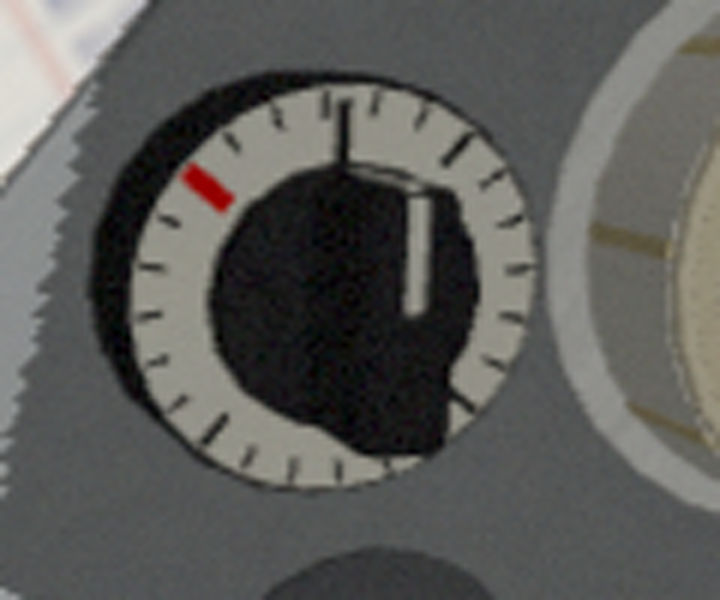

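Run:
```python
from fit import *
from sim import *
c=ctrl.camera("wrist"); 
# ellipse fit on face
g=c["color"]
u=lambda X,Y:(305+X/6,85+Y/6)
C=ray(c,*u(333,287),.052); Z=ray(c,*u(208,188),.052)
print("center",C,"zero",Z, "yaw unw",np.arctan2(*(C-Z)[[1,0]]),np.linalg.norm(C-Z))
for z in (.052,.055,.06):
    n=ray(c,*u(344,128),z); d=n-C; print(z,n.round(4),np.hypot(*d[:2]).round(4),"ptr ang",np.arctan2(d[1],d[0]))
a,b=ray(c,*u(413,315),.0893),ray(c,*u(421,195),.0893); d=b-a; print("line",a,b,np.arctan2(d[1],d[0]))
M["face"]=(-.05,.022,.052)
v=lambda X,Y:(X/1.5625,Y/1.5625)
obs=[(c,"zero",u(208,188)),(c,"face",u(333,287)),(c,"r1",v(691,352)),(c,"r2",v(395,379)),(c,"roll",v(735,203)),(c,"cap",v(592,340))]
p,r=fit(obs,[.51,.273,-.24]); print(p,r.round(1))
for k in M: print(k,world(p,M[k])[0].round(4))
zd=p[2]+np.pi; print("theta line",zd-np.arctan2(d[1],d[0]))
```

```text
center [0.46745291 0.30515536 0.052     ] zero [0.44207443 0.30972653 0.052     ] yaw unw -0.17820912601036235 0.025786868698453536
0.052 [0.4563 0.3267 0.052 ] 0.0243 ptr ang 2.049099787262436
0.055 [0.4553 0.3265 0.055 ] 0.0245 ptr ang 2.0873130403643216
0.06 [0.4538 0.3261 0.06  ] 0.025 ptr ang 2.1493836052826722
line [0.46676473 0.30600823 0.0893    ] [0.45898308 0.32050827 0.0893    ] 2.0633432366771927
[ 0.51277963  0.27112355 -0.21485592] [[-0.2  0.8]
 [ 0.   2.3]
 [ 0.9 -0.9]
 [-0.2 -3.2]
 [-0.6  0.8]
 [ 0.3 -1.5]]
roll [0.5526 0.3505 0.062 ]
r1 [0.5848 0.2636 0.062 ]
r2 [0.4223 0.166  0.062 ]
zero [0.4422 0.309  0.052 ]
post [0.5419 0.1557 0.118 ]
cap [0.5221 0.2435 0.064 ]
knob [0.4686 0.3033 0.089 ]
face [0.4686 0.3033 0.052 ]
theta line 0.8633934991759498
```

Call:
{"op": "move_arm", "data": {"rows": "2.52 -0.71 1 0 0 -0.43 0.45;2.52 -0.71 1 0 0 -0.43 0.45;2.52 -0.71 1 0 0 -0.43 0.45;2.51 -0.7 1 0 0 -0.43 0.45;0 0 3.5 0 0 0 0.45;0 0 3.5 0 0 0 0.45;0 0 2 0 0 0 0.45;0 0 0 0 0 0 0.45;0 0 0 0 0 0 0.45"}}

```text
time_s: 5.05
eef_pos: [0.4683, 0.303, 0.1741]
eef_rot: [0.0, 0.971, 0.241, -0.0]
wrist_force: [-0.1, 0.1, -0.7]
opening: 0.452
```

Run:
```python
from sim import *
show(pose()); print(ctrl.get_obs()["wrist_force"])
c=ctrl.camera("wrist"); cv2.imwrite("pics/wrist2.png",cv2.resize(c["color"],(800,600),interpolation=cv2.INTER_CUBIC))
for nm in ("scene","side"):
  s=ctrl.camera(nm); cv2.imwrite(f"pics/{nm}2.png",s["color"])
```

```text
tcp [0.4683 0.303  0.1741] yaw 0.4865 z [-3.e-04 -2.e-04 -1.e+00] r 0.558
[-0.0725958   0.13181477 -0.65239342]
```

View pics/wrist2.png

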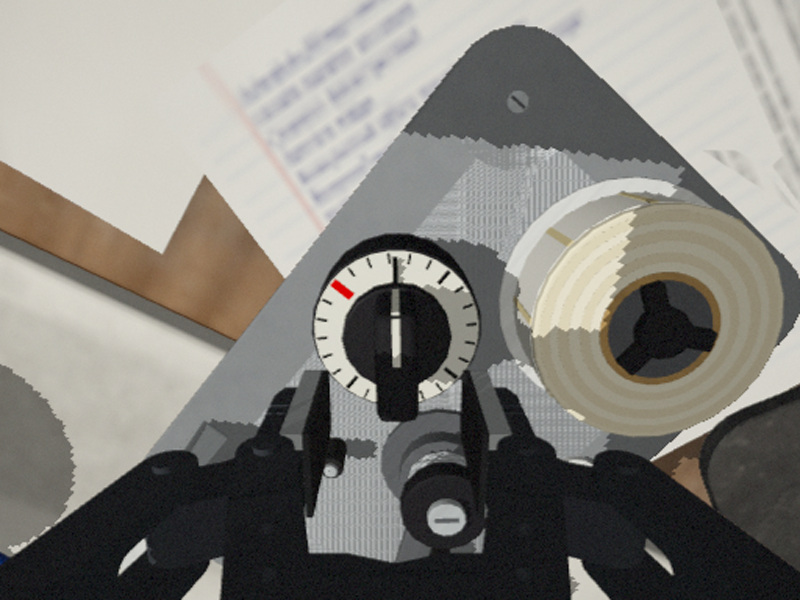

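View pics/side2.png

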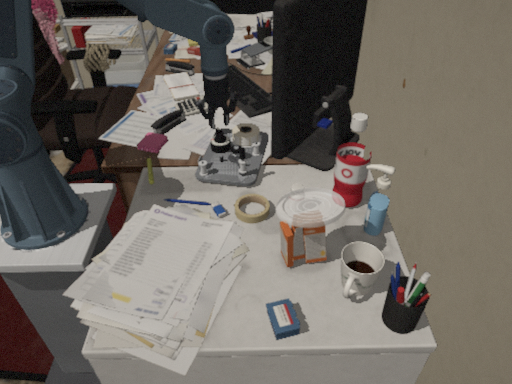

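Run:
```python
from sim import *
c=ctrl.camera("wrist"); g=c["color"]
v=lambda X,Y:(X/1.5625,Y/1.5625)
C=ray(c,*v(396.5,327),.052);Z=ray(c,*v(342,289.5),.052);n=ray(c,*v(395.5,272),.053);l1=ray(c,*v(397,367),.0893);l2=ray(c,*v(394.5,296),.0893)
an=lambda d:np.arctan2(d[1],d[0])
print(C,np.linalg.norm((Z-C)[:2]),np.linalg.norm((n-C)[:2]));print(an(Z-C),an(n-C),an(l2-l1),l1,l2)
# face threshold ellipse
gray=cv2.cvtColor(g,cv2.COLOR_BGR2GRAY)
cr=cv2.resize(g[150:265,190:315],(800,736),interpolation=cv2.INTER_CUBIC)[:600]
cv2.imwrite("pics/w3.png",cr)
```

```text
[0.46742198 0.30638977 0.052     ] 0.02573921471525931 0.02233392308419522
2.9952358853519057 2.0752778493101496 2.090745160010023 [0.46729311 0.30644375 0.0893    ] [0.45540669 0.32720629 0.0893    ]
```

View pics/w3.png

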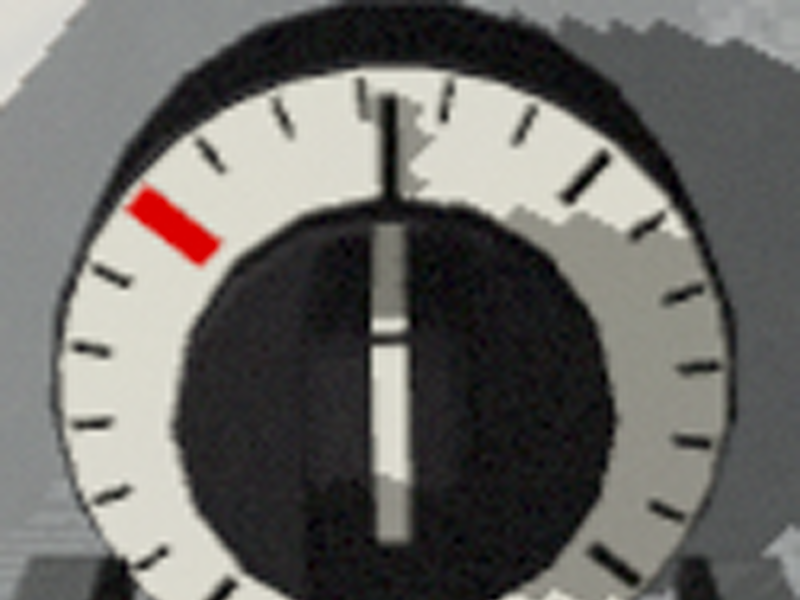

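Call:
{"op": "move_arm", "data": {"rows": "0 -0.3 1.8 0 0 0 0.45;0 0 1.8 0 0 0 0.45;0 0 0 0 0 0 0.3;0 0 0 0 0 0 0.1;0 0 0 0 0 0 0.0;0 0 0 0 0 0 0;0 0 0 0 0 0 0"}}

```text
time_s: 5.95
eef_pos: [0.4665, 0.3067, 0.1387]
eef_rot: [-0.0, 0.97, 0.242, 0.001]
wrist_force: [0.2, 1.3, -0.5]
opening: 0.151
```

Run:
```python
from sim import *
o=ctrl.get_obs();show(pose(o)); print(o["wrist_force"],o["torque"],o["opening"])
c=ctrl.camera("wrist"); cv2.imwrite("pics/wrist4.png",cv2.resize(c["color"],(800,600),interpolation=cv2.INTER_CUBIC))
```

```text
tcp [0.4665 0.3067 0.1387] yaw 0.4884 z [ 1.2e-03  6.0e-04 -1.0e+00] r 0.558
[ 0.17658305  1.34179563 -0.48432858] [0.10374187 0.06204286 0.00547425] 0.1508109436415857
```

View pics/wrist4.png

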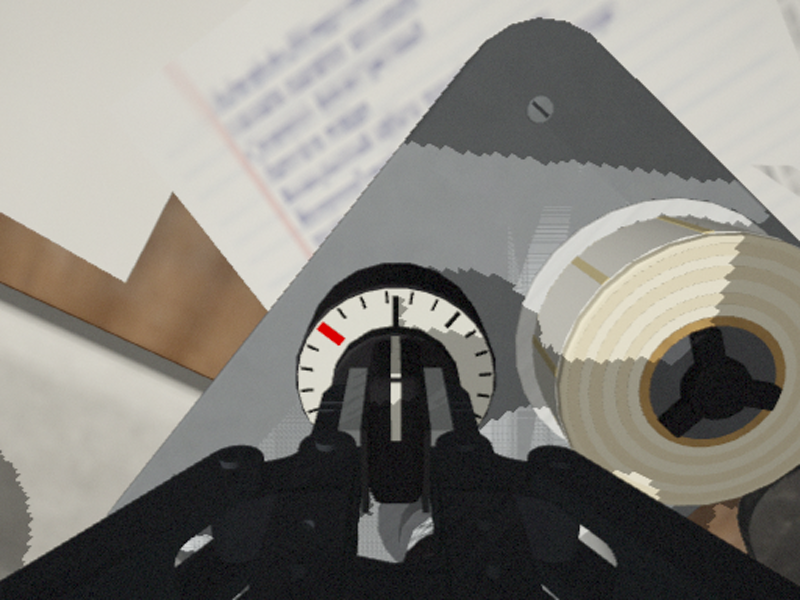

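Call:
{"op": "move_arm", "data": {"rows": "0 0 0 0 0 -5 0;0 0 0 0 0 -5 0;0 0 0 0 0 -5 0;0 0 0 0 0 -5 0;0 0 0 0 0 -5 0;0 0 0 0 0 -5 0;0 0 0 0 0 -5 0;0 0 0 0 0 -5 0;0 0 0 0 0 -5 0;0 0 0 0 0 -4.7 0;0 0 0 0 0 0 0;0 0 0 0 0 0 0"}}

```text
time_s: 7.2
eef_pos: [0.4658, 0.3057, 0.1387]
eef_rot: [0.0, 0.779, 0.627, -0.001]
wrist_force: [-3.1, -5.0, 6.5]
opening: 0.156
```

Run:
```python
from sim import *
o=ctrl.get_obs();show(pose(o)); print(o["wrist_force"],o["torque"],o["opening"],o["q"])
c=ctrl.camera("wrist"); cv2.imwrite("pics/wrist5.png",cv2.resize(c["color"][140:290,150:350],(800,600),interpolation=cv2.INTER_CUBIC))
```

```text
tcp [0.4658 0.3057 0.1387] yaw 1.3565 z [-0.0011 -0.002  -1.    ] r 0.557
[-3.05159921 -4.99529618  6.51473676] [-0.87087087  0.58825831  0.05842787] 0.15595351602130245 [ 3.68366090e-01  3.48797271e-01  1.76800495e+00 -1.75616840e-03
  1.02650268e+00 -9.87189977e-01]
```

View pics/wrist5.png

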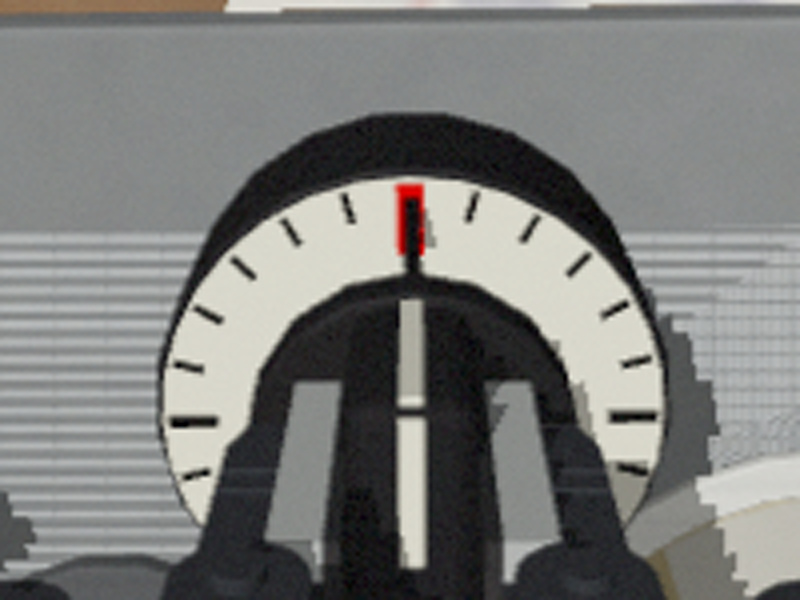

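Call:
{"op": "move_arm", "data": {"rows": "0 0 0 0 0 0 0.25;0 0 0 0 0 0 0.4;0 0 0 0 0 0 0.4;0 0 -2 0 0 0 0.4;0 0 -3 0 0 0 0.4;0 0 -4 0 0 0 0.4;0 0 -4 0 0 0 0.4;0 0 0 0 0 0 0.4;0 0 0 0 0 0 0.4"}}

```text
time_s: 8.15
eef_pos: [0.4667, 0.3068, 0.2692]
eef_rot: [0.0, 0.779, 0.627, 0.002]
wrist_force: [-0.6, 0.7, 0.1]
opening: 0.401
```

Run:
```python
from sim import *
o=ctrl.get_obs();show(pose(o)); print(o["wrist_force"],o["torque"],o["opening"],o["q"])
c=ctrl.camera("wrist"); g=c["color"]; cv2.imwrite("pics/wrist6.png",cv2.resize(g,(800,600),interpolation=cv2.INTER_CUBIC))
cv2.imwrite("pics/wrist6c.png",cv2.resize(g[120:270,150:350],(800,600),interpolation=cv2.INTER_CUBIC))
s=ctrl.camera("scene"); cv2.imwrite("pics/scene6.png",cv2.resize(s["color"][130:310,100:340],(800,600),interpolation=cv2.INTER_CUBIC))
```

```text
tcp [0.4667 0.3068 0.2692] yaw 1.3559 z [ 0.0029  0.0012 -1.    ] r 0.558
[-0.62894777  0.67155411  0.14607702] [0.04411708 0.00843776 0.01667169] 0.4005568555577417 [ 3.68992201e-01  1.75875536e-01  1.68544442e+00  4.52194183e-05
  1.27711041e+00 -9.86952236e-01]
```

View pics/wrist6.png

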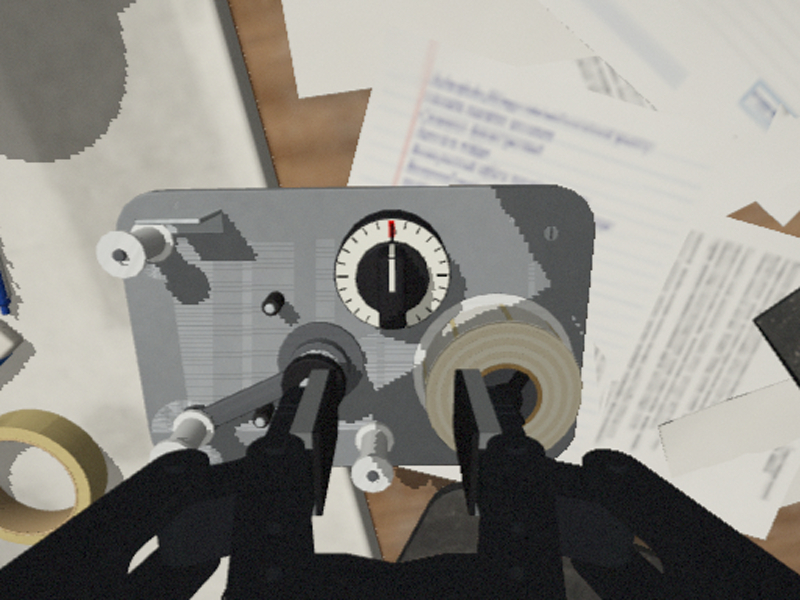

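View pics/wrist6c.png

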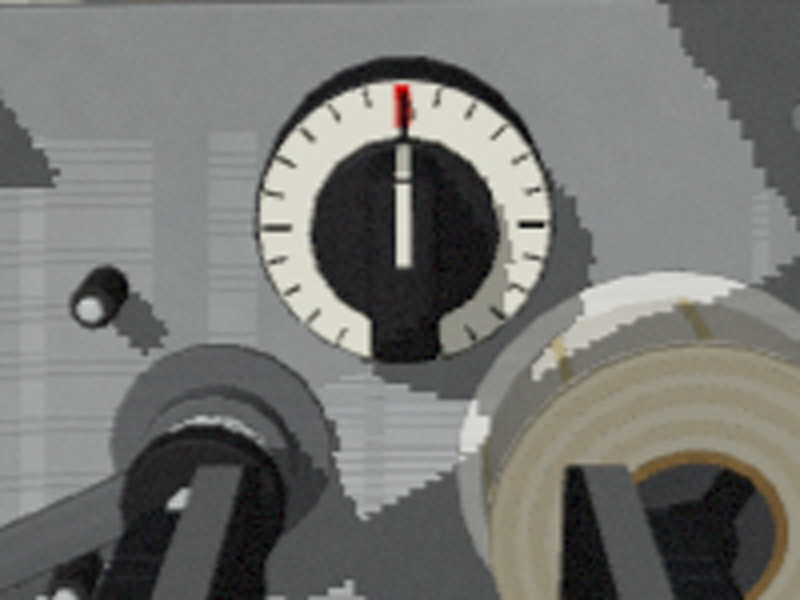

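View pics/scene6.png

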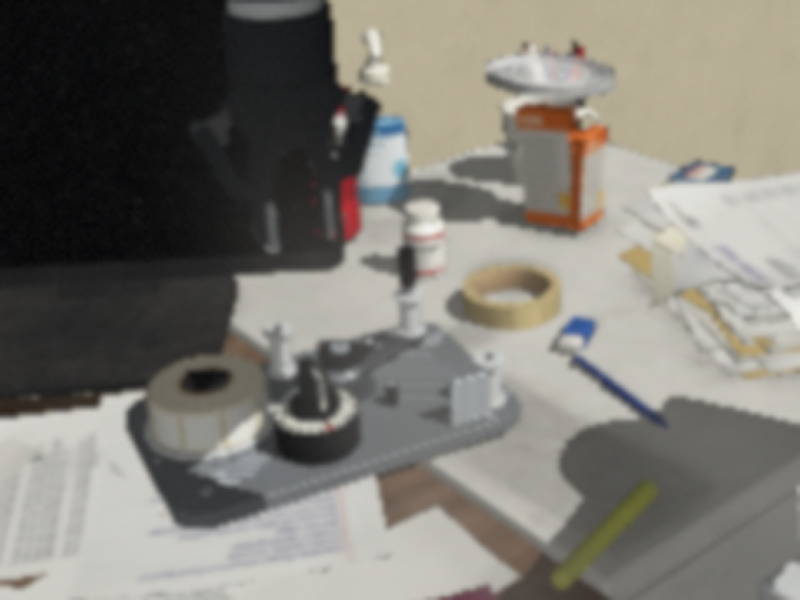

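Run:
```python
from sim import *
c=ctrl.camera("wrist"); g=c["color"]
cv2.imwrite("pics/w7.png",cv2.resize(g[132:192,210:292],(800,585),interpolation=cv2.INTER_NEAREST))
s=ctrl.camera("side")
cv2.imwrite("pics/side7.png",cv2.resize(s["color"][0:230,170:400],(600,600),interpolation=cv2.INTER_CUBIC))
```

```text
(no output)
```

View pics/w7.png

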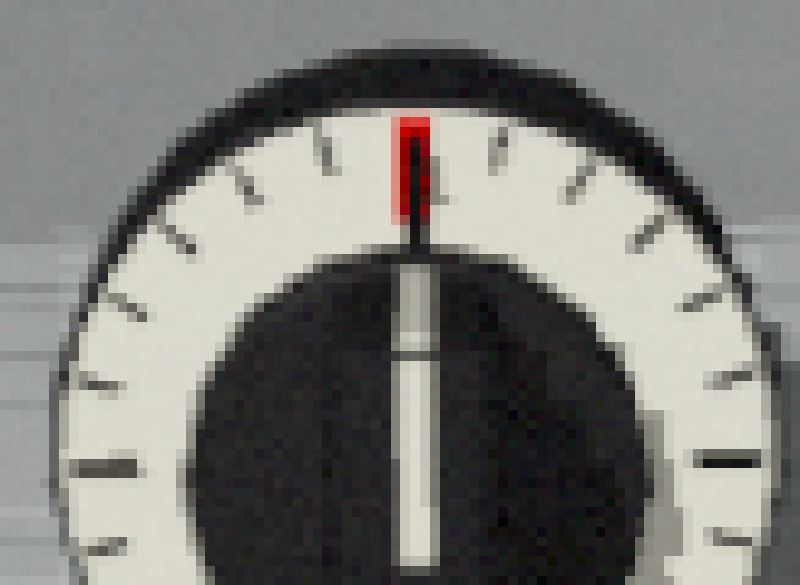

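View pics/side7.png

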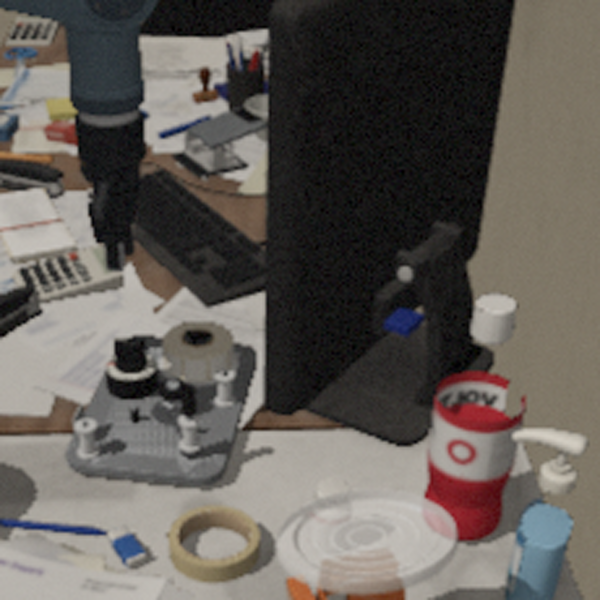

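Run:
```python
from fit import *
p=[.5128,.2711,-.212]
pr=world(p,M["post"])[0]; print(pr)
for nm,(x0,y0,w,h) in dict(scene=(180,180,80,60),side=(190,110,80,60),wrist=(0,220,200,150)).items():
    c=ctrl.camera(nm); k=800//w; g=cv2.resize(c["color"][y0:y0+h,x0:x0+w],(w*k,h*k),interpolation=cv2.INTER_CUBIC)
    for z,col in ((.118,(0,0,255)),(.082,(0,255,0)),(.073,(255,255,0)),(.022,(255,0,0))):
        u=(proj(c,[pr[0],pr[1],z])[0]-[x0,y0]+.5)*k; cv2.circle(g,tuple(int(v) for v in u),4,col,2)
    u=(proj(c,world(p,M["cap"]))[0]-[x0,y0]+.5)*k; cv2.circle(g,tuple(int(v) for v in u),4,(255,0,255),2)
    cv2.imwrite(f"pics/o8{nm}.png",g)
a=[cv2.resize(cv2.imread(f"pics/o8{n}.png"),(400,300)) for n in ("scene","side","wrist")]
cv2.imwrite("pics/o8.png",np.vstack([np.hstack(a[:2]),np.hstack([a[2],a[2]*0])]))
```

```text
[0.54222478 0.15575861 0.118     ]
```

View pics/o8.png

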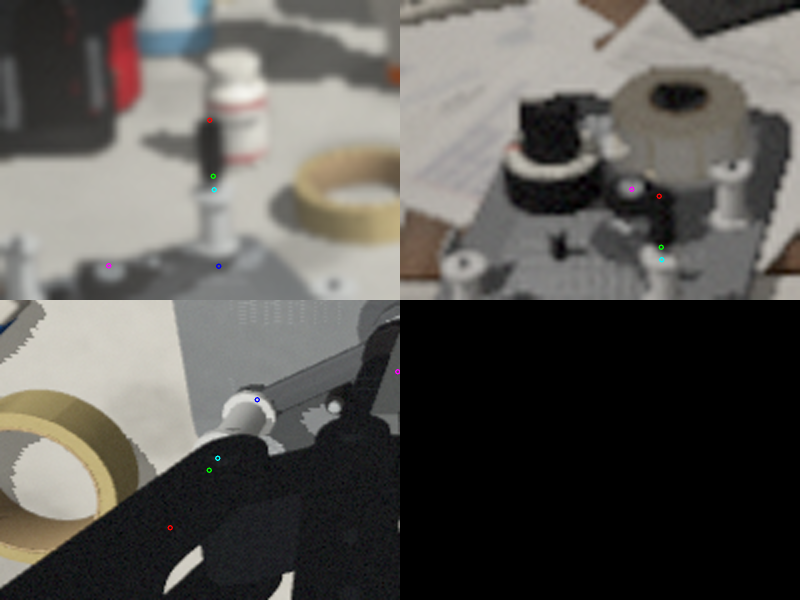

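```bash
cat > plan.py <<'E'
from sim import *
def plan(way,pr=None):
    # way: list of (p,yaw,n)
    p,r=pr or pose(); x=r.as_matrix()[:,0]; yaw=np.arctan2(x[1],x[0]); out=[]
    for tp,ty,n in way:
        tp=np.array(tp,float); dp=(tp-p)/n; dy=(ty-yaw)/n
        for i in range(n):
            c,s=np.cos(yaw),np.sin(yaw); v=[c*dp[0]+s*dp[1], s*dp[0]-c*dp[1], -dp[2]]
            out.append("%.2f %.2f %.2f 0 0 %.1f"%(v[0]*100,v[1]*100,v[2]*100,-np.degrees(dy))); yaw+=dy
        p=tp
    return out
E
python3 - <<'E'
from plan import *
w=plan([((.47,.20,.265),.7,6),((.5415,.156,.215),.223,6)])
print("\n".join(w)); show(run(";".join(w)))
E
```

```text
-1.72 0.45 0.03 0 0 6.3
-1.66 0.63 0.03 0 0 6.3
-1.58 0.81 0.03 0 0 6.3
-1.48 0.98 0.03 0 0 6.3
-1.36 1.13 0.03 0 0 6.3
-1.23 1.27 0.03 0 0 6.3
0.44 1.33 0.83 0 0 4.6
0.54 1.29 0.83 0 0 4.6
0.64 1.24 0.83 0 0 4.6
0.74 1.19 0.83 0 0 4.6
0.83 1.12 0.83 0 0 4.6
0.92 1.06 0.83 0 0 4.6
tcp [0.5409 0.1555 0.2151] yaw 0.2144 z [-2.e-03 -7.e-04 -1.e+00] r 0.563
```

Call:
{"op": "move_arm", "data": {"rows": "-1.7 0.45 0 0 0 6.3 0.4;-1.65 0.63 0 0 0 6.3 0.4;-1.6 0.8 0 0 0 6.3 0.4;-1.5 1 0 0 0 6.3 0.4;-1.35 1.15 0 0 0 6.3 0.4;-1.25 1.25 0.2 0 0 6.3 0.4;0.45 1.3 0.8 0 0 4.5 0.4;0.55 1.3 0.8 0 0 4.5 0.4;0.65 1.25 0.8 0 0 4.5 0.4;0.75 1.2 0.8 0 0 4.5 0.4;0.8 1.1 0.8 0 0 4.5 0.4;0.9 1.05 0.8 0 0 4.5 0.4;0 0 0 0 0 0 0.4;0 0 0 0 0 0 0.4"}}

```text
time_s: 9.9
eef_pos: [0.5408, 0.1561, 0.2174]
eef_rot: [-0.0, 0.994, 0.113, -0.001]
wrist_force: [-0.4, 0.8, 0.1]
opening: 0.399
```

Run:
```python
from sim import *
o=ctrl.get_obs();show(pose(o)); print(o["wrist_force"],o["opening"],o["q"])
c=ctrl.camera("wrist"); g=c["color"]; cv2.imwrite("pics/wrist9.png",cv2.resize(g,(800,600),interpolation=cv2.INTER_CUBIC))
s=ctrl.camera("scene"); a=cv2.resize(s["color"][130:250,150:260],(400,436),interpolation=cv2.INTER_CUBIC)
s=ctrl.camera("side"); b=cv2.resize(s["color"][60:180,180:290],(400,436),interpolation=cv2.INTER_CUBIC)
cv2.imwrite("pics/ss9.png",np.hstack([a,b]))
```

```text
tcp [0.5408 0.1561 0.2174] yaw 0.2265 z [-1.6e-03  1.0e-04 -1.0e+00] r 0.563
[-0.43402887  0.81167833  0.10048457] 0.39941819563314523 [ 7.01232306e-02  2.47514427e-01  1.71305273e+00  1.75533706e-04
  1.18261008e+00 -1.56450847e-01]
```

View pics/wrist9.png

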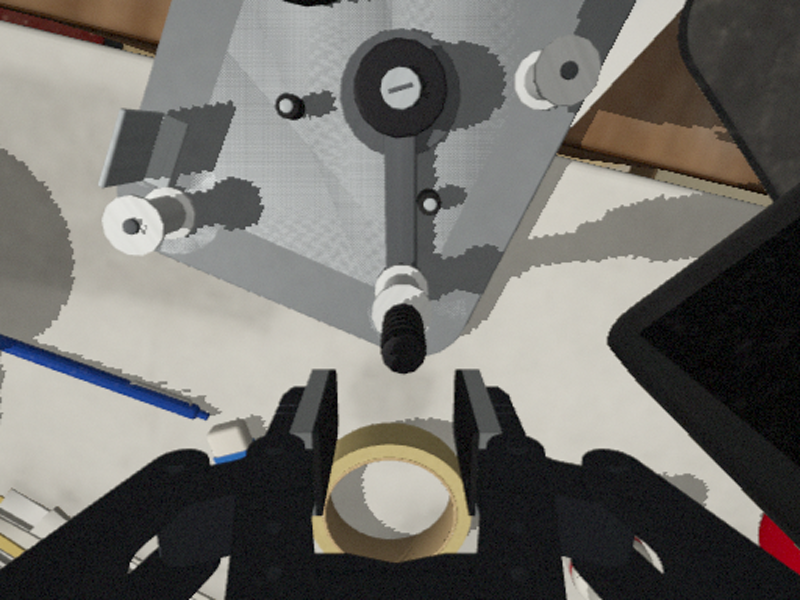

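View pics/ss9.png

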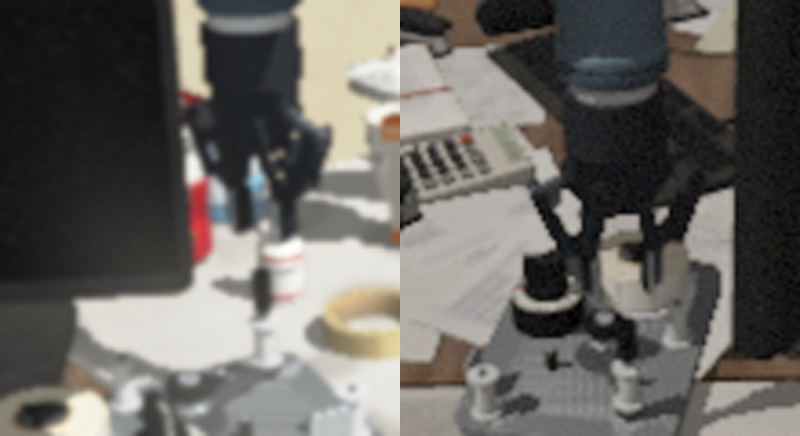

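Run:
```python
from sim import *
c=ctrl.camera("wrist")
print(ray(c,404/1.5625,350/1.5625,.118), ray(c,401/1.5625,89/1.5625,.064))
print(ray(c,612/1.5625,335/1.5625,.09),ray(c,800/1.5625,190/1.5625,.09))
p,r=pose(); d=ray(c,404/1.5625,350/1.5625,.118)-p; print(r.inv().apply(d))
```

```text
[0.54213405 0.15985497 0.118     ] [0.52164326 0.24604924 0.064     ]
[0.62491155 0.17340633 0.09      ] [0.67308477 0.24310151 0.09      ]
[ 0.00188005 -0.00290277  0.10031738]
```

Call:
{"op": "move_arm", "data": {"rows": "0.15 -0.25 2 0 0 0 0.4;0 0 2 0 0 0 0.4;0 0 1.9 0 0 0 0.4;0 0 0 0 0 0 0.4;0 0 0 0 0 0 0.2;0 0 0 0 0 0 0;0 0 0 0 0 0 0;0 0 0 0 0 0 0;0 0 0 0 0 0 0"}}

```text
time_s: 11.0
eef_pos: [0.5427, 0.1591, 0.16]
eef_rot: [-0.0, 0.994, 0.112, 0.001]
wrist_force: [0.1, 2.1, 4.0]
opening: 0.171
```

Run:
```python
from sim import *
o=ctrl.get_obs();show(pose(o)); print(o["wrist_force"],o["opening"])
c=ctrl.camera("wrist"); g=c["color"]; cv2.imwrite("pics/wrist10.png",cv2.resize(g,(800,600),interpolation=cv2.INTER_CUBIC))
```

```text
tcp [0.5427 0.1591 0.16  ] yaw 0.225 z [ 1.7e-03  5.0e-04 -1.0e+00] r 0.566
[0.05190019 2.1485473  4.03840082] 0.17051682224486941
```

View pics/wrist10.png

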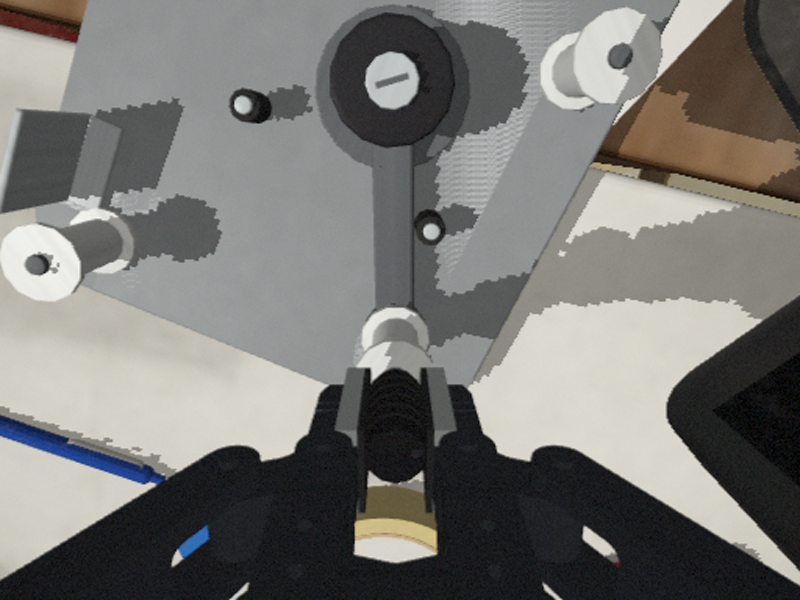

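Call:
{"op": "move_arm", "data": {"rows": "-0.62 -0.02 0 0 0 4 0;-0.62 -0.02 0 0 0 4 0;-0.62 -0.02 0 0 0 4 0;-0.62 -0.02 0 0 0 4 0;-0.62 -0.02 0 0 0 4 0;-0.62 -0.02 0 0 0 4 0;-0.62 -0.02 0 0 0 4 0;-0.62 -0.02 0 0 0 4 0"}}

```text
time_s: 11.85
eef_pos: [0.4942, 0.1611, 0.1599]
eef_rot: [0.0, 0.986, -0.167, 0.002]
wrist_force: [1.7, -0.3, 4.2]
opening: 0.165
```

Run:
```python
from sim import *
o=ctrl.get_obs();show(pose(o)); print(o["wrist_force"],o["torque"],o["opening"],o["q"])
c=ctrl.camera("wrist"); g=c["color"]; cv2.imwrite("pics/wrist11.png",cv2.resize(g,(800,600),interpolation=cv2.INTER_CUBIC))
```

```text
tcp [0.4942 0.1611 0.1599] yaw -0.3362 z [ 3.1e-03 -6.0e-04 -1.0e+00] r 0.52
[ 1.72679415 -0.32834455  4.16451901] [ 0.009453   -0.13975524  0.23697381] 0.16496802564846466 [ 8.69408016e-02  2.39609603e-01  1.85863002e+00 -9.77521210e-04
  1.04032611e+00  4.23650799e-01]
```

View pics/wrist11.png

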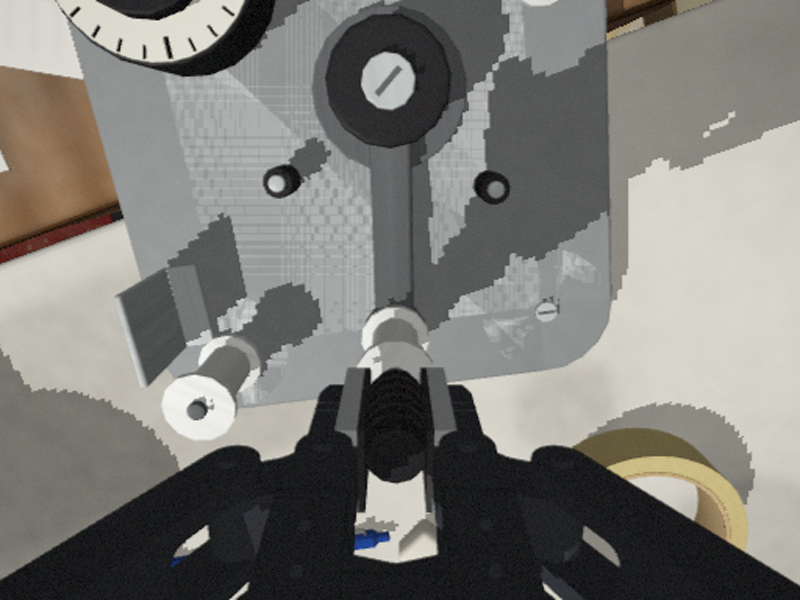

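Call:
{"op": "move_arm", "data": {"rows": "-0.62 -0.02 0 0 0 4 0;-0.62 -0.02 0 0 0 4 0;-0.62 -0.02 0 0 0 4 0;-0.62 -0.02 0 0 0 4 0;-0.62 -0.02 0 0 0 4 0;-0.62 -0.02 0 0 0 4 0;-0.62 -0.02 0 0 0 4 0;-0.62 -0.02 0 0 0 4 0;0 0 0 0 0 0 0;0 0 0 0 0 0 0"}}

```text
time_s: 12.9
eef_pos: [0.4537, 0.1885, 0.1599]
eef_rot: [0.001, 0.902, -0.431, 0.001]
wrist_force: [-1.2, -7.2, 6.5]
opening: 0.166
```

Run:
```python
from sim import *
o=ctrl.get_obs();show(pose(o)); print(o["wrist_force"],o["torque"],o["opening"]); print("tool",pose(o)[1].inv().apply(o["wrist_force"]))
c=ctrl.camera("wrist"); g=c["color"]; cv2.imwrite("pics/wrist12.png",cv2.resize(g,(800,600),interpolation=cv2.INTER_CUBIC))
```

```text
tcp [0.4537 0.1885 0.1599] yaw -0.8906 z [ 0.0013 -0.0024 -1.    ] r 0.491
[-1.16049747 -7.19933955  6.50083762] [-0.87170844  0.31138584  0.2728913 ] 0.16627851750958786
tool [ 4.88506343  5.43322917 -6.48492947]
```

View pics/wrist12.png

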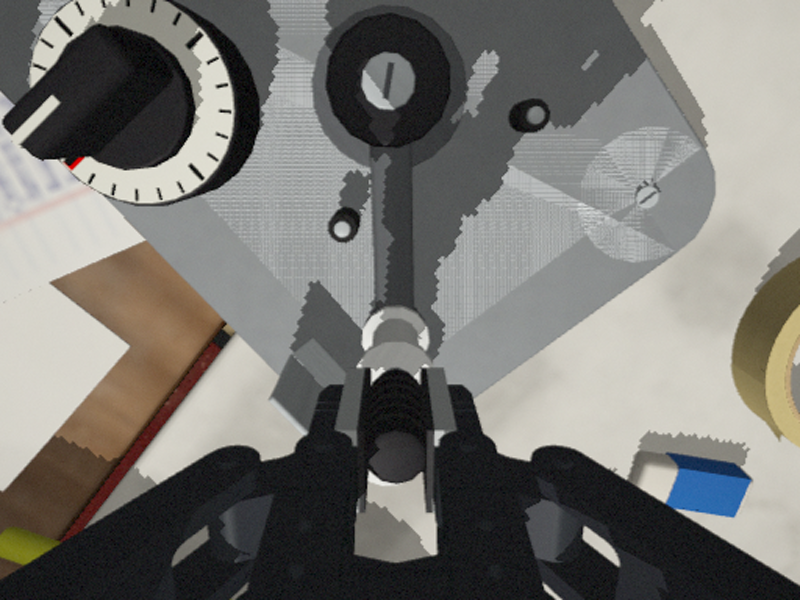

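Call:
{"op": "move_arm", "data": {"rows": "-0.31 -0.01 0 0 0 2 0;-0.31 -0.01 0 0 0 2 0;0 0 0 0 0 0 0;0 0 0 0 0 0 0"}}

```text
time_s: 13.35
eef_pos: [0.4499, 0.1933, 0.1599]
eef_rot: [0.001, 0.887, -0.462, 0.001]
wrist_force: [-2.8, -6.8, 8.4]
opening: 0.167
```

Call:
{"op": "move_arm", "data": {"rows": "-0.15 0 0 0 0 1 0;0 0 0 0 0 0 0;0 0 0 0 0 0 0"}}

```text
time_s: 13.65
eef_pos: [0.4491, 0.1945, 0.1599]
eef_rot: [0.001, 0.883, -0.47, 0.001]
wrist_force: [-2.4, -7.2, 8.7]
opening: 0.167
```

Call:
{"op": "move_arm", "data": {"rows": "-0.15 0 0 0 0 1 0;0 0 0 0 0 0 0;0 0 0 0 0 0 0"}}

```text
time_s: 13.95
eef_pos: [0.4484, 0.1955, 0.1599]
eef_rot: [0.001, 0.879, -0.477, 0.001]
wrist_force: [-1.4, -8.7, 8.9]
opening: 0.17
```

Run:
```python
from sim import *
o=ctrl.get_obs();show(pose(o)); print(o["wrist_force"],o["torque"],o["opening"]); print("tool",pose(o)[1].inv().apply(o["wrist_force"]))
c=ctrl.camera("wrist"); g=c["color"]; cv2.imwrite("pics/wrist13.png",cv2.resize(g[80:280,150:350],(600,600),interpolation=cv2.INTER_CUBIC))
```

```text
tcp [0.4484 0.1955 0.1599] yaw -0.9954 z [ 0.001  -0.0033 -1.    ] r 0.489
[-1.40811768 -8.6517485   8.85374723] [-1.25117986  0.32753229  0.33878407] 0.17023643687206524
tool [ 6.52166533  5.89738876 -8.82683831]
```

View pics/wrist13.png

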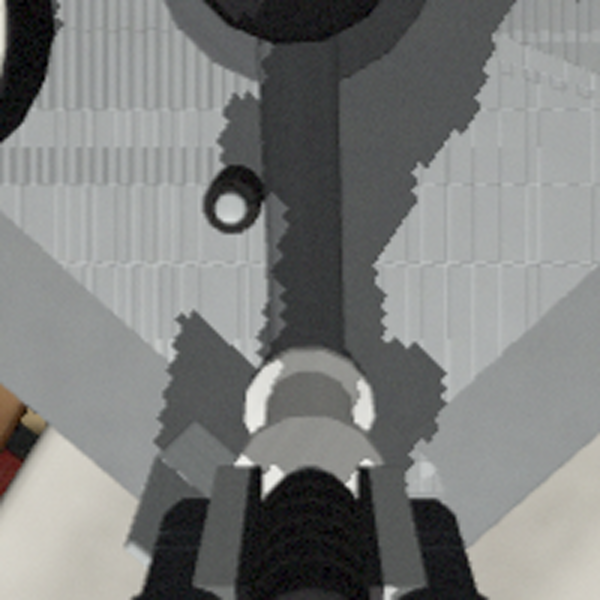

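Call:
{"op": "move_arm", "data": {"rows": "-0.15 0.05 0 0 0 1 0;0 0 0 0 0 0 0;0 0 0 0 0 0 0"}}

```text
time_s: 14.3
eef_pos: [0.4482, 0.1957, 0.1599]
eef_rot: [0.001, 0.875, -0.485, 0.003]
wrist_force: [3.0, -13.2, 5.4]
opening: 0.167
```

Call:
{"op": "move_arm", "data": {"rows": "-0.2 0.05 0 0 0 0 0;0 0 0 0 0 0 0;0 0 0 0 0 0 0"}}

```text
time_s: 14.6
eef_pos: [0.448, 0.196, 0.16]
eef_rot: [0.002, 0.875, -0.485, 0.004]
wrist_force: [7.9, -19.2, 0.1]
opening: 0.165
```

Run:
```python
from sim import *
o=ctrl.get_obs();show(pose(o)); print(o["wrist_force"],o["torque"],o["opening"]); print("tool",pose(o)[1].inv().apply(o["wrist_force"]))
c=ctrl.camera("wrist"); g=c["color"]; cv2.imwrite("pics/wrist14.png",cv2.resize(g[80:280,150:350],(600,600),interpolation=cv2.INTER_CUBIC))
cv2.imwrite("pics/wrist14f.png",g)
```

```text
tcp [0.448 0.196 0.16 ] yaw -1.0122 z [ 0.0061 -0.0069 -1.    ] r 0.489
[  7.85661227 -19.23619054   0.07765029] [-2.75431468 -1.1252751   0.52259493] 0.1645987204600221
tool [20.47625872  3.5320663   0.10367705]
```

View pics/wrist14.png

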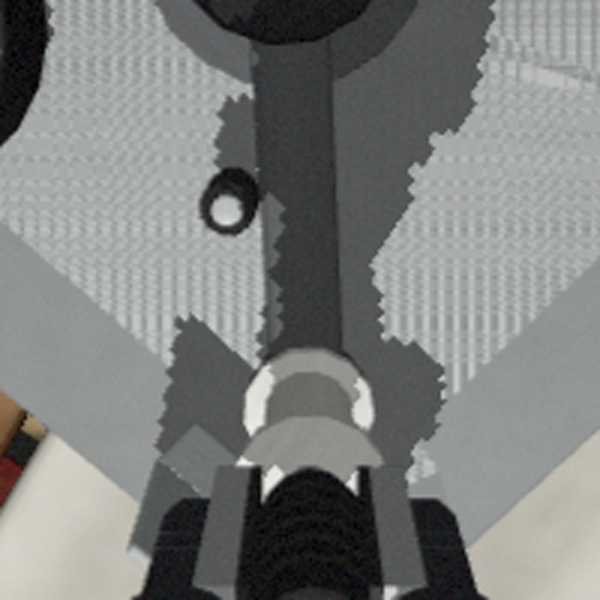

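Run:
```python
from sim import *
s=ctrl.camera("scene"); a=cv2.resize(s["color"][180:300,130:290],(800,600),interpolation=cv2.INTER_CUBIC); cv2.imwrite("pics/sc15.png",a)
b=ctrl.camera("side"); cv2.imwrite("pics/si15.png",cv2.resize(b["color"][110:240,170:330],(738,600),interpolation=cv2.INTER_CUBIC))
for q in ("tape_roll","pills","clips"):
  for n in("scene","side"): print(q,n,[(np.round(d["bbox"]),round(d["confidence"],2)) for d in ctrl.look_for(n,q)[:1]])
o=ctrl.get_obs(); print(pose(o)[1].inv().apply(o["wrist_force"]),o["opening"])
```

```text
tape_roll scene [(array([240., 208., 268., 231.]), 0.73)]
tape_roll side [(array([232., 192., 273., 223.]), 0.67)]
pills scene []
pills side [(array([206., 154., 240., 170.]), 0.72)]
clips scene []
clips side [(array([268., 299., 299., 337.]), 0.76)]
[20.27659278  2.85069992  0.11315386] 0.1676867892272077
```

View pics/sc15.png

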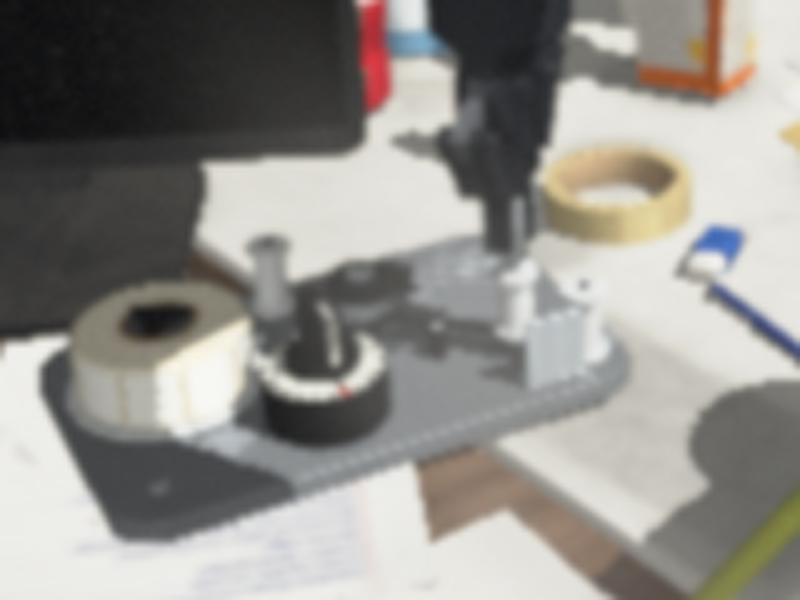

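View pics/si15.png

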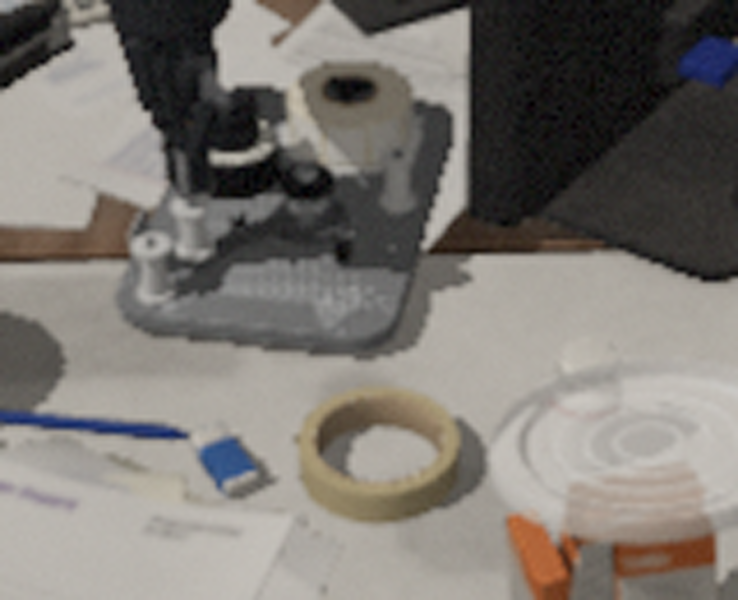

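View pics/wrist14f.png

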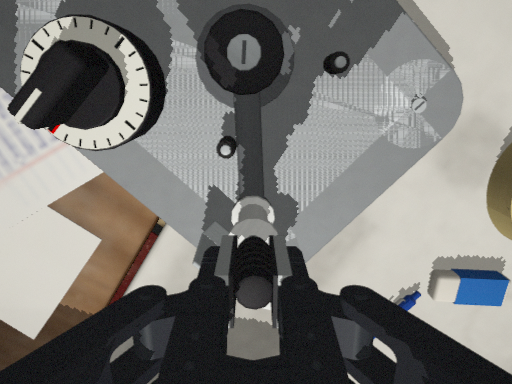

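Scene crop: the knob's white line (335,330) points at the red mark (345,390). The tape is where it started, and the fingers hold the post forward by the guide plate. In the wrist picture the arm bar lies against the stop peg at (227,147).

Run:
```python
from bench import ctrl
print(ctrl.hand_in())
```

```text
the job is handed in; nothing more can be done
None
```

I turned the counter knob back to zero first, then swung the tension arm against its stop. I handed the job in at about 15 s with the gripper still holding the grip post.

- **Knob:** I turned it about 0.87 rad counter-clockwise. After I let go, a close wrist picture showed the needle on the red mark, within about 0.01–0.02 rad. A last scene picture, taken with the arm held at its stop, still showed the pointer towards the red mark.
- **Tension arm:** Another 2 mm of push moved the post only about 0.4 mm, and the force rose from about 6.5 N to 20 N. The spring alone gives about 7 N there, so the arm is against its stop. The wrist picture also shows the bar at the stop peg.
- **Loose things:** The masking tape and paper-clip box were found within a few pixels of where they started. For the pill bottle, the finder gave nothing in the scene view and a wrong object in the side view. The bottle is partly visible through the clear lid in the side picture, and the gripper was never near it.

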